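Feel four seated pins for play and scrap the loose ones

TASK

Four alike steel pins sit in the dark steel block, and some of them have worn shanks. Feel each pin for play by wiggling it gently from side to side in its bore, then move every loose one to a hole of the pale scrap block, pushed down until its flange rests on it; snug pins stay seated where they are and are not forced. Leave the screwdriver and the tin where they are.

Things in the scene. Friction and masses are not known exactly. Their poses are not given: they have to be found in the camera images.
- block: Fixed dark steel block, 70 x 216 mm, 45 mm tall, bolted to the bench. Origin: centre of its underside; z up, y along its length. Four vertical blind bores, 20 mm wide and 38 mm deep, in a row on its length axis at y = -72, -24, +24 and +72 mm; one pin in each.
- pin_1: Upright steel pin 1, 71 mm long, about 0.15 kg; origin: centre of its foot, z up along it. Head: 20 mm across, z = 39 to 71 mm; flange: 30 mm across, z = 34 to 39 mm; shank below, hidden in the bore. Seated, foot 11 mm and head 50 to 82 mm above the bench. All look alike. In its bore a sound pin shifts at most 0.5 mm either way before it is hard, a worn one about 3 mm. Only gravity keeps it in; pressed down (closing fingers can do that) its flange sticks, so ease it up first.
- pin_2: Upright steel pin 2, 71 mm long, about 0.15 kg; origin: centre of its foot, z up along it. Head: 20 mm across, z = 39 to 71 mm; flange: 30 mm across, z = 34 to 39 mm; shank below, hidden in the bore. Seated, foot 11 mm and head 50 to 82 mm above the bench. All look alike. In its bore a sound pin shifts at most 0.5 mm either way before it is hard, a worn one about 3 mm. Only gravity keeps it in; pressed down (closing fingers can do that) its flange sticks, so ease it up first.
- pin_3: Upright steel pin 3, 71 mm long, about 0.15 kg; origin: centre of its foot, z up along it. Head: 20 mm across, z = 39 to 71 mm; flange: 30 mm across, z = 34 to 39 mm; shank below, hidden in the bore. Seated, foot 11 mm and head 50 to 82 mm above the bench. All look alike. In its bore a sound pin shifts at most 0.5 mm either way before it is hard, a worn one about 3 mm. Only gravity keeps it in; pressed down (closing fingers can do that) its flange sticks, so ease it up first.
- pin_4: Upright steel pin 4, 71 mm long, about 0.15 kg; origin: centre of its foot, z up along it. Head: 20 mm across, z = 39 to 71 mm; flange: 30 mm across, z = 34 to 39 mm; shank below, hidden in the bore. Seated, foot 11 mm and head 50 to 82 mm above the bench. All look alike. In its bore a sound pin shifts at most 0.5 mm either way before it is hard, a worn one about 3 mm. Only gravity keeps it in; pressed down (closing fingers can do that) its flange sticks, so ease it up first.
- scrap_block: Fixed pale aluminium block, 168 mm (its x) by 64 mm (its y), 45 mm tall. Origin: centre of its underside; z up. Three vertical blind holes, 17.5 mm wide, 38 mm deep, with a 1.5 mm chamfer, on its x axis at x = -54, 0 and +54 mm. Too narrow for a sound pin's 20 mm shank; a worn shank (14.5 mm) drops in until the flange rests on the top.
- screwdriver: Screwdriver with a red handle lying on the bench behind the block, 201 x 36 x 22 mm, loose; a bystander. Origin: centre of its underside.
- grease_tin: Closed green tin with a pale lid, 68 mm across, 56 mm tall, loose; a bystander. Origin: centre of its underside.
Not all that is in view belongs to the job. Leave any green, orange or yellow look-alike of the pin_1 alone.

How it is judged:
By the outcome, as a careful person would: the job done as asked, in the order asked, and still so for the second after the job is handed in, with the robot touching nothing.
It also fails if it takes over 70 s, if anything falls off the work surface, if the arm or the gripper's body presses on something with over 40 N, if the wrist force passes 120 N, or if a joint passes its speed limit or range.

ROBOT

A 6-joint arm with a two-finger parallel gripper is mounted at the origin on a cart in front of the work surface, level with it; the furniture and walls round the work are solid. World frame = base frame: x ahead of the robot, y to its left, z up, the work surface at z = 0. Lengths are in m, angles in rad, forces in N, time in s.
With the tool pointing down it reaches from about 0.35 to 0.975 m from the base axis. Payload 4.9 kg.
Tool frame: the origin (TCP) lies at the very end of the fingers, on their centre line; the grasp point (between the pads) lies 19 mm behind it (arm.hold_point_z is the distance from the TCP to the grasp point, in m); z points along the fingers, y is the line along which they close (so a half turn about z gives the same grasp; the last joint's range is limited). The gripper opens to 85 mm and grips with 20 to 120 N. Pads are 22 mm wide; open, the fingers measure 114 mm over their backs; the gripper's body (76 mm by 85 mm) begins 54 mm behind the grasp point. The pads swing forward as they close: fully open they stand 13 mm farther back than shut.
Start: joints at [-1.237, 0.053, 1.613, -0, 1.476, -0.119], TCP at [0.273, -0.562, 0.231] pointing down, gripper open.
Joint ranges: [-3.01, 3.01], [-1.01, 2.22], [0.06, 2.58], [-1.02, 4.17], [0.09, 2.62], [-3.14, 3.14]. Speed limits (rad/s): [2.57, 2.57, 3.14, 3.14, 3.14, 3.14].

INTERFACE

Orientations are given as a rotation vector (axis times angle).
In Python, from rig import monitor, camera, arm gives the robot as it stands. The module is installed in compiled form; this text tells all that it offers.
- The arm moves only by the tool apply_moves, never from a script. Its arguments are lists of equal length, an entry for each row: "xyz": the shift along the tool's x, y, z in m, a list of three; "roll": the turn about the tool's z in degrees; "claw": the finger opening in m, from 0 to 0.0854. A call has 1 to 20 rows; each row is the pose to reach, as a shift and turn from the pose commanded when the call began, along the tool's axes at that moment; what a row does not reach only later rows make up. A row lasts 1/10 s, in which the tool goes at most 50 mm and 8.59 degrees, less where a joint would pass 70% of its speed; a pose out of reach is approached as far as the arm can. A call with a gripper value outside its range is refused whole. The fingers move at their own pace and stop on an object; the grip force is fixed at half the most. Time passes only in rows, so rows that repeat a pose let the fingers close. It gives the time, the measured TCP pose, the force, the opening and the grip force at its end, in the units of the state.
- monitor.sense(): the state, without advancing time (a new reading comes with each control period).
- camera(name): name is "scene" or "top" or "wrist"; returns a dict with "pixels" (420x560x3 uint8, red, green, blue), "camera_matrix" (3x3 intrinsics, pixels), "rvec" (rotation vector, rad) and "tvec" (3), from world to camera coordinates, as OpenCV has them; the wrist camera has in their place "T_tool_cam" (4x4, takes a point from camera to tool coordinates, whose origin is the TCP and whose axes are the flange's). Camera axes: x right, y down, z forward; pixel columns grow to the right and rows downward; lengths in m; the calibration is good to about 2 mm. The wrist camera is an equidistant fisheye: a pixel r from the principal point sees the ray r / f radians off the axis. A picture is of the moment at which its call begins: read the wrist's pose just before it. There is no depth.
- arm.close_job(): hands the job in; it is judged then, once.
The state is a dict: "clock": time; "joint_positions": joint angles; "joint_velocities": joint speeds; "joint_torque": joint torques, N m; "position": TCP position; "tool_rot": TCP orientation; "ft_force": force on the tool from outside, world axes, zero at the start; "wrist_torque": the same for the moment, N m; "finger_gap": opening from 0.0 (shut) to 1.0 (fully open); "finger_force": force on a finger pad.
Only numpy, scipy, OpenCV 4.12 (cv2) and the standard library are available. Lean on these libraries where they do the work, as an engineer would, in place of code of your own. Each camera call takes 0.05 s, during which the arm holds its last target. There are 200 camera calls.

## Working session

There is one attempt and no reset: what is moved stays moved. The work goes in short steps, Python scripts to look and compute and a tool call to move; the robot and the scene stay as the last step left them, time stands still between calls to the robot, and variables do not carry over. Pictures are saved under pics/ and viewed, at most 10 in all, crops included, and the job is handed in when it is done.

Besides the shell and the picture viewer there is one more tool, called after "Emit:" as name(argument=value, ...) on one line, values as JSON. apply_moves: Moves the arm, as the interface text tells. Its arguments: {"type":"object","properties":{"xyz":{"type":"array","items":{"type":"array","items":{"type":"number"}}},"roll":{"type":"array","items":{"type":"number"}},"claw":{"type":"array","items":{"type":"number"}}},"required":["xyz","roll","claw"]}

```bash
mkdir -p pics; cat > h.py <<'E'
import numpy as np, cv2
from rig import monitor, camera, arm
def save(n,f):
    c=camera(n); cv2.imwrite('pics/'+f,c['pixels'][:,:,::-1]); return c
def toworld(c,uv,z):
    R=cv2.Rodrigues(np.array(c['rvec'],float))[0]; t=np.array(c['tvec'],float).ravel()
    d=R.T@np.linalg.inv(c['camera_matrix'])@np.array([uv[0],uv[1],1.]); o=-R.T@t
    return o+d*(z-o[2])/d[2]
def proj(c,P):
    return cv2.projectPoints(np.array(P,float).reshape(-1,1,3),np.array(c['rvec'],float),np.array(c['tvec'],float),c['camera_matrix'],None)[0].reshape(-1,2)
E
python3 - <<'E'
from h import *
import pickle
a=save('scene','s0.png'); b=save('top','t0.png')
pickle.dump({'s':a,'t':b},open('c0.pkl','wb'))
cv2.imwrite('pics/b0.png',np.hstack([cv2.resize(x['pixels'][:,:,::-1],(400,300)) for x in (a,b)]))
print(monitor.sense()); 
for c in(a,b):
  R=cv2.Rodrigues(np.array(c['rvec'],float))[0]; print(-R.T@np.array(c['tvec'],float).ravel(),R,c['camera_matrix'])
E
```

```text
{'clock': 0.1, 'joint_positions': array([-1.23702086e+00,  5.33273779e-02,  1.61417487e+00, -6.86281038e-06,
        1.47603080e+00, -1.18995934e-01]), 'joint_velocities': array([ 0.00068153, -0.00091066, -0.00247691,  0.00042608,  0.00094662,
        0.00119737]), 'joint_torque': array([-2.90588168e-04, -3.94902992e+01, -3.71362925e+01, -1.34322222e-04,
        3.85221749e-03,  6.84985508e-07]), 'position': array([ 0.27322157, -0.56147124,  0.23015246]), 'tool_rot': array([-3.05955229e+00, -7.04720350e-01,  3.37153279e-04]), 'ft_force': array([-1.08925069,  1.14064431,  0.32597915]), 'wrist_torque': array([0.03122235, 0.02496969, 0.00183985]), 'finger_force': 0.0, 'finger_gap': 0.9976066205368641}
[0.21735674 0.68441086 0.36292312] [[-0.89977737 -0.43629356 -0.00697203]
 [-0.15530025  0.33512907 -0.92928486]
 [ 0.40777752 -0.83506673 -0.36929805]] [[403.70804426   0.         287.92320554]
 [  0.         403.70804426 210.6024413 ]
 [  0.           0.           1.        ]]
[ 0.48375386 -0.01183479  0.88835312] [[ 1.22524513e-03 -9.99926994e-01 -1.20210226e-02]
 [-9.94817894e-01  3.31542715e-06 -1.01672795e-01]
 [ 1.01665412e-01  1.20833025e-02 -9.94745263e-01]] [[435.27810807   0.         282.39117346]
 [  0.         435.27810807 204.22885423]
 [  0.           0.           1.        ]]
```

View pics/t0.png

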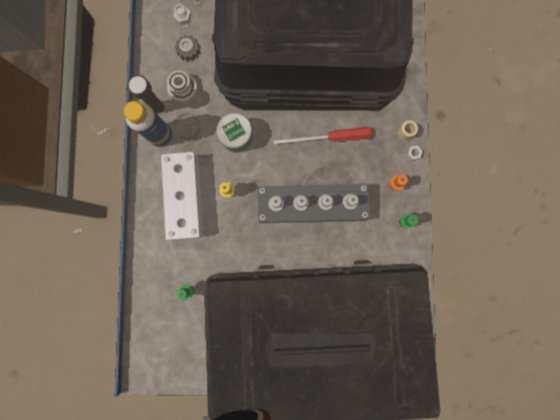

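View pics/s0.png

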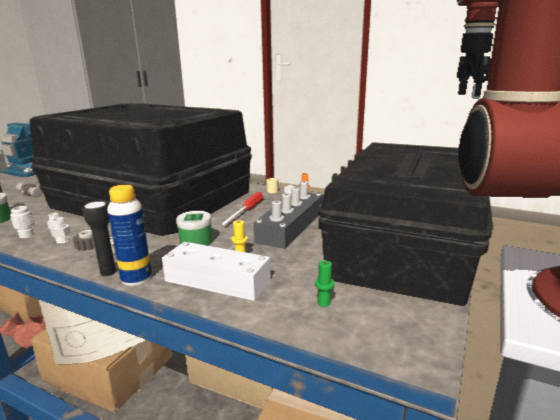

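The top view shows the dark block's four steel pins at (276,203), (301,203), (326,202) and (351,201). The scrap block's holes are at (179,168), (179,196) and (180,223). Possible look-alikes are yellow (227,189), orange (400,182), green (410,221) and green (185,292), plus pale fittings at (181,13) and (180,85). I choose the four in the dark block. The tin is at (234,132) and the screwdriver at (350,135).

```bash
python3 - <<'E'
from h import *
import pickle
d=pickle.load(open('c0.pkl','rb')); t=d['t']; s=d['s']
for n,z,L in [('blkscrew',.045,[(263,190),(365,187),(263,217),(364,215)]),('pins',.082,[(276,203),(301,203),(326,202),(351,201)]),('scrapscrew',.045,[(165,158),(189,157),(171,234),(195,232)]),('holes',.045,[(179,168),(179,196),(180,223)]),('yel',.07,[(227,189)]),('tin',.056,[(234,132)])]:
  print(n,[np.round(toworld(t,p,z)[:2],4).tolist() for p in L])
# scene pixel of near-box top corners
for z in (0.1,.15,.2,.25): print(z,[np.round(toworld(s,p,z)[:2],3).tolist() for p in [(337,197),(490,207),(372,146)]],[np.round(toworld(t,p,z)[:2],3).tolist() for p in [(207,280),(428,267),(215,20),(216,95),(406,95)]])
I=cv2.resize(t['pixels'][145:245,155:375,::-1],None,fx=3.6,fy=3.6,interpolation=cv2.INTER_CUBIC)
cv2.imwrite('pics/t1.png',I)
E
```

```text
blkscrew [[0.5979, 0.0364], [0.6037, -0.1627], [0.545, 0.0361], [0.549, -0.1598]]
pins [[0.5685, 0.0099], [0.5685, -0.0367], [0.5703, -0.0832], [0.5722, -0.1297]]
scrapscrew [[0.6618, 0.2305], [0.6637, 0.183], [0.5119, 0.2145], [0.5158, 0.1679]]
holes [[0.6417, 0.2022], [0.5861, 0.2008], [0.5333, 0.1975]]
yel [[0.5965, 0.1034]]
tin [[0.711, 0.0932]]
0.1 [[0.453, -0.013], [0.188, -0.078], [0.508, -0.475]] [[0.428, 0.133], [0.452, -0.263], [0.917, 0.127], [0.77, 0.122], [0.769, -0.232]]
0.15 [[0.408, 0.119], [0.193, 0.067], [0.453, -0.255]] [[0.431, 0.124], [0.454, -0.247], [0.89, 0.118], [0.752, 0.114], [0.751, -0.218]]
0.2 [[0.363, 0.252], [0.199, 0.212], [0.397, -0.034]] [[0.435, 0.114], [0.456, -0.231], [0.862, 0.109], [0.734, 0.105], [0.733, -0.204]]
0.25 [[0.319, 0.385], [0.205, 0.357], [0.342, 0.186]] [[0.438, 0.105], [0.458, -0.215], [0.835, 0.1], [0.715, 0.097], [0.715, -0.19]]
```

View pics/t1.png

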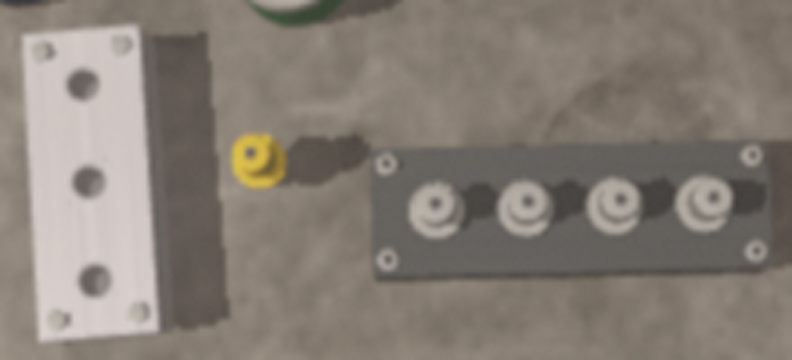

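The crop shows the four head tops at crop (435,204), (525,202), (620,200) and (713,198), and the scrap holes at (82,84), (88,182) and (95,281). All are steel-coloured pins in the dark block, so the choice holds.

```bash
cat >> h.py <<'E'
from scipy.spatial.transform import Rotation as Ro
def plan(xyz,yaw,s=None):
    """tool-frame shift and roll from measured pose to world xyz with tool y at angle yaw (deg)"""
    s=s or monitor.sense(); R=Ro.from_rotvec(s['tool_rot']).as_matrix()
    cur=np.degrees(np.arctan2(R[1,1],R[0,1]))
    print('shift',np.round(R.T@(np.array(xyz)-s['position']),4),'roll',round(-((yaw-cur+180)%360-180),2),'down',R[:,2].round(3))
E
python3 - <<'E'
from h import *
import pickle
t=pickle.load(open('c0.pkl','rb'))['t']
w=lambda L,z:np.array([toworld(t,(155+(x+.5)/3.6-.5,145+(y+.5)/3.6-.5),z)[:2] for x,y in L])
p=w([(435,204),(525,202),(620,200),(713,198)],.082); h=w([(82,84),(88,182),(95,281)],.045); b=w([(386,164),(752,155),(387,259),(756,250)],.045)
print(p,h,b,b.mean(0),p.mean(0))
for q in (p,h): d=q[0]-q[-1]; print(np.linalg.norm(d),np.degrees(np.arctan2(d[1],d[0])))
plan([*p[0],.23],2)
E
```

```text
[[ 0.57164237  0.01086415]
 [ 0.57267944 -0.03571709]
 [ 0.57371505 -0.08482869]
 [ 0.57474955 -0.13284946]] [[0.64175424 0.20533917]
 [0.58772433 0.2006718 ]
 [0.53384872 0.19550913]] [[ 0.59753114  0.03858864]
 [ 0.60237142 -0.15985322]
 [ 0.54581455  0.03773696]
 [ 0.55074045 -0.1610896 ]] [ 0.57411439 -0.0611543 ] [ 0.5731966  -0.06063277]
0.14374719450902287 91.23858047344375
0.10835234461399784 5.205200695970811
shift [ 0.5187 -0.3841  0.001 ] roll -66.06 down [-0.001  0.002 -1.   ]
```

Emit:
apply_moves(xyz=[[0.519, -0.384, 0], [0.519, -0.384, 0], [0.519, -0.384, 0], [0.519, -0.384, 0], [0.519, -0.384, 0], [0.519, -0.384, 0], [0.519, -0.384, 0], [0.519, -0.384, 0], [0.519, -0.384, 0], [0.519, -0.384, 0], [0.519, -0.384, 0], [0.519, -0.384, 0], [0.519, -0.384, 0], [0.519, -0.384, 0], [0.519, -0.384, 0], [0.519, -0.384, 0], [0.519, -0.384, 0], [0.519, -0.384, 0], [0.519, -0.384, 0], [0.519, -0.384, 0]], roll=[-65, -65, -65, -65, -65, -65, -65, -65, -65, -65, -65, -65, -65, -65, -65, -65, -65, -65, -65, -65], claw=[0.036, 0.036, 0.036, 0.036, 0.036, 0.036, 0.036, 0.036, 0.036, 0.036, 0.036, 0.036, 0.036, 0.036, 0.036, 0.036, 0.036, 0.036, 0.036, 0.036])

```text
clock: 2.1
position: [0.572, 0.0098, 0.2314]
tool_rot: [2.204, 2.239, 0.0]
ft_force: [-1.1, 0.8, -0.0]
finger_gap: 0.421
finger_force: 0.0
```

```bash
python3 - <<'E'
from h import *
s=monitor.sense(); print(s['clock'],s['position'],s['joint_positions'],s['finger_gap'],s['ft_force'])
plan([.5720,.011,.10],1.3)
c=camera('wrist'); print(c['T_tool_cam'],c['camera_matrix']); cv2.imwrite('pics/w0.png',c['pixels'][:,:,::-1])
import pickle; pickle.dump((s,c),open('w0.pkl','wb'))
# predicted pixels of pin heads & bores
R=Ro.from_rotvec(s['tool_rot']).as_matrix(); T=np.array(c['T_tool_cam']); K=c['camera_matrix']
for P in [(.572,.011,.082),(.5732,-.037,.082),(.5742,-.085,.082),(.5877,.2007,.045),(.5338,.1955,.045)]:
  q=T[:3,:3].T@(R.T@(np.array(P)-s['position'])-T[:3,3]); th=np.arctan2(np.hypot(*q[:2]),q[2]); u=q[:2]/np.hypot(*q[:2])*th
  print(P,K[0,0]*u[0]+K[0,2],K[1,1]*u[1]+K[1,2])
E
```

```text
2.1 [0.57201996 0.00982046 0.23141335] [-1.12889087e-01 -7.28625968e-02  1.73737738e+00 -1.54772981e-05
  1.47691334e+00 -1.28466562e-01] 0.4210489677858167 [-1.0738952   0.76578822 -0.01474525]
shift [ 0.0012 -0.      0.1314] roll -0.41 down [ 0. -0. -1.]
[[ 4.91606420e-04 -9.46551098e-01 -3.22553525e-01  8.46825419e-02]
 [ 9.99999826e-01  5.70837946e-04 -1.51047647e-04  5.54186212e-04]
 [ 3.27100108e-04 -3.22553395e-01  9.46551214e-01 -1.41711056e-01]
 [ 0.00000000e+00  0.00000000e+00  0.00000000e+00  1.00000000e+00]] [[325.1922621    0.         278.59301108]
 [  0.         325.1922621  204.4883756 ]
 [  0.           0.           1.        ]]
(0.572, 0.011, 0.082) 278.0283472527134 188.51673714333646
(0.5732, -0.037, 0.082) 278.4939277935171 235.66295563111015
(0.5742, -0.085, 0.082) 278.7189319888477 277.37583419300057
(0.5877, 0.2007, 0.045) 297.00078276864417 -3.6572834234431753
(0.5338, 0.1955, 0.045) 242.5480634733097 0.8186228902515893
```

View pics/w0.png

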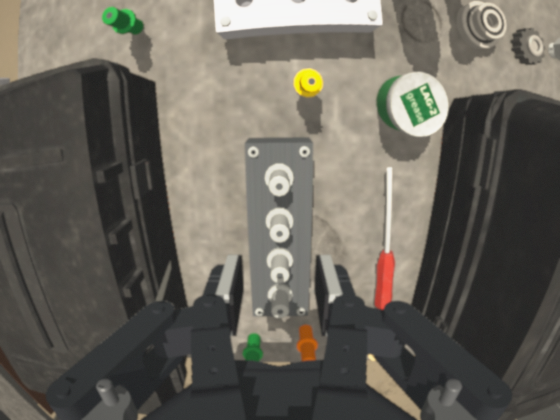

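The wrist view confirms the four steel pins down the block, with the first head near (279,185). It also shows the yellow, orange and green decoys, the tin and the screwdriver. I'll zoom in to refine.

```bash
python3 - <<'E'
from h import *
import pickle
s,c=pickle.load(open('w0.pkl','rb'))
cv2.imwrite('pics/w1.png',cv2.resize(c['pixels'][150:300,230:330,::-1],None,fx=4,fy=4,interpolation=cv2.INTER_CUBIC))
E
```

```text
(no output)
```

View pics/w1.png

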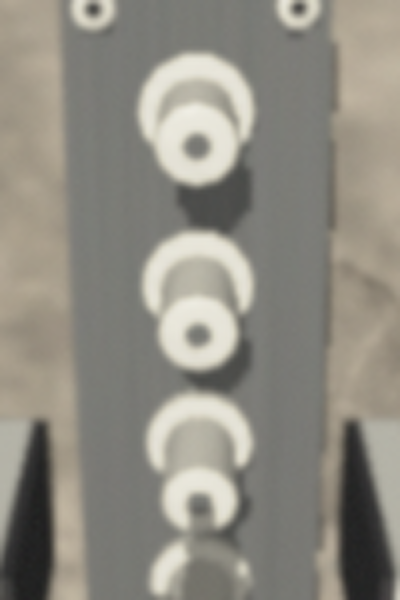

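Emit:
apply_moves(xyz=[[0.002, 0.0005, 0.04], [0.002, 0.0005, 0.08], [0.002, 0.0005, 0.12], [0.002, 0.0005, 0.14], [0.002, 0.0005, 0.155], [0.002, 0.0005, 0.165], [0.002, 0.0005, 0.172], [0.002, 0.0005, 0.176], [0.002, 0.0005, 0.176], [0.002, 0.0005, 0.176]], roll=[-0.4, -0.4, -0.4, -0.4, -0.4, -0.4, -0.4, -0.4, -0.4, -0.4], claw=[0.036, 0.036, 0.036, 0.036, 0.036, 0.036, 0.036, 0.036, 0.036, 0.036])

```text
clock: 3.15
position: [0.5733, 0.0123, 0.0563]
tool_rot: [2.194, 2.246, 0.002]
ft_force: [-0.1, -0.8, -0.5]
finger_gap: 0.423
finger_force: 0.0
```

Emit:
apply_moves(xyz=[[0, 0, 0], [0, 0, 0], [0, 0, 0], [0, 0, 0], [0, 0, 0]], roll=[0, 0, 0, 0, 0], claw=[0.026, 0.02, 0.014, 0.014, 0.014])

```text
clock: 3.65
position: [0.5726, 0.0123, 0.0561]
tool_rot: [-2.195, -2.247, 0.001]
ft_force: [-3.0, 0.7, 6.2]
finger_gap: 0.215
finger_force: 58.4
```

Emit:
apply_moves(xyz=[[0, 0, -0.001], [0, 0, -0.002], [0, 0, -0.002], [0, 0, -0.002]], roll=[0, 0, 0, 0], claw=[0.014, 0.014, 0.014, 0.014])

```text
clock: 4.05
position: [0.5724, 0.0124, 0.0569]
tool_rot: [-2.195, -2.247, 0.0]
ft_force: [-0.5, -0.5, -1.5]
finger_gap: 0.213
finger_force: 58.6
```

Emit:
apply_moves(xyz=[[0.0005, 0, 0], [0.001, 0, 0], [0.0015, 0, 0], [0.0015, 0, 0]], roll=[0, 0, 0, 0], claw=[0.014, 0.014, 0.014, 0.014])

```text
clock: 4.45
position: [0.5724, 0.0131, 0.0571]
tool_rot: [2.194, 2.247, -0.002]
ft_force: [-0.2, -5.3, -2.8]
finger_gap: 0.214
finger_force: 58.6
```

Emit:
apply_moves(xyz=[[-0.001, 0, 0], [-0.002, 0, 0], [-0.003, 0, 0], [-0.003, 0, 0]], roll=[0, 0, 0, 0], claw=[0.014, 0.014, 0.014, 0.014])

```text
clock: 4.85
position: [0.5725, 0.0118, 0.0573]
tool_rot: [-2.194, -2.246, -0.002]
ft_force: [-1.5, 2.2, -1.9]
finger_gap: 0.211
finger_force: 58.6
```

Emit:
apply_moves(xyz=[[-0.0005, 0, 0], [-0.001, 0, 0], [-0.0015, 0, 0], [-0.0015, 0, 0], [-0.0015, 0, 0]], roll=[0, 0, 0, 0, 0], claw=[0.014, 0.014, 0.014, 0.014, 0.014])

```text
clock: 5.35
position: [0.5725, 0.0114, 0.0574]
tool_rot: [-2.193, -2.245, -0.004]
ft_force: [-2.1, 7.6, -0.9]
finger_gap: 0.212
finger_force: 58.6
```

Emit:
apply_moves(xyz=[[0.001, 0, 0], [0.002, 0, 0], [0.003, 0, 0], [0.004, 0, 0], [0.005, 0, 0], [0.005, 0, 0]], roll=[0, 0, 0, 0, 0, 0], claw=[0.014, 0.014, 0.014, 0.014, 0.014, 0.014])

```text
clock: 5.95
position: [0.5725, 0.013, 0.0573]
tool_rot: [2.194, 2.246, -0.004]
ft_force: [-1.5, -4.7, -0.6]
finger_gap: 0.213
finger_force: 58.7
```

Emit:
apply_moves(xyz=[[-0.001, 0, 0], [-0.002, 0, 0], [-0.002, 0, 0], [-0.002, 0, 0]], roll=[0, 0, 0, 0], claw=[0.014, 0.014, 0.014, 0.014])

```text
clock: 6.35
position: [0.5725, 0.0125, 0.0572]
tool_rot: [-2.195, -2.247, -0.0]
ft_force: [-1.3, -0.8, -1.8]
finger_gap: 0.214
finger_force: 58.6
```

Pin A resists at about ±0.7 mm with 5–8 N, so it is snug. I'll reseat it, release it and go to the next.

Emit:
apply_moves(xyz=[[0, 0, 0.001], [0, 0, 0.0025], [0, 0, 0.0025], [0, 0, 0.0025], [0, 0, 0.0025], [0, 0, 0.001]], roll=[0, 0, 0, 0, 0, 0], claw=[0.014, 0.014, 0.014, 0.03, 0.036, 0.036])

```text
clock: 6.95
position: [0.5731, 0.0124, 0.0565]
tool_rot: [2.195, 2.247, 0.001]
ft_force: [0.5, 0.1, 0.1]
finger_gap: 0.425
finger_force: 0.0
```

Emit:
apply_moves(xyz=[[0, 0, -0.02], [0, 0, -0.04], [-0.02, 0.0005, -0.045], [-0.048, 0.001, -0.045], [-0.048, 0.001, -0.045], [-0.048, 0.001, -0.03], [-0.048, 0.001, -0.015], [-0.048, 0.001, -0.005], [-0.048, 0.001, 0], [-0.048, 0.001, 0]], roll=[0, 0, 0, 0, 0, 0, 0, 0, 0, 0], claw=[0.036, 0.036, 0.036, 0.036, 0.036, 0.036, 0.036, 0.036, 0.036, 0.036])

```text
clock: 7.95
position: [0.5736, -0.0349, 0.0544]
tool_rot: [-2.193, -2.246, 0.003]
ft_force: [-0.5, 1.2, -0.3]
finger_gap: 0.422
finger_force: 0.0
```

Emit:
apply_moves(xyz=[[0, 0, 0], [0, 0, 0], [0, 0, 0], [0, 0, 0], [0, 0, -0.001], [0, 0, -0.002], [0, 0, -0.002]], roll=[0, 0, 0, 0, 0, 0, 0], claw=[0.026, 0.02, 0.014, 0.014, 0.014, 0.014, 0.014])

```text
clock: 8.65
position: [0.5745, -0.0356, 0.0581]
tool_rot: [-2.195, -2.247, 0.0]
ft_force: [0.0, 0.1, -1.4]
finger_gap: 0.21
finger_force: 58.6
```

Emit:
apply_moves(xyz=[[0.001, 0, 0], [0.002, 0, 0], [0.0025, 0, 0], [0.0025, 0, 0], [0.0025, 0, 0]], roll=[0, 0, 0, 0, 0], claw=[0.014, 0.014, 0.014, 0.014, 0.014])

```text
clock: 9.15
position: [0.5746, -0.0331, 0.0583]
tool_rot: [-2.195, -2.247, 0.0]
ft_force: [0.5, 0.4, -0.8]
finger_gap: 0.21
finger_force: 58.6
```

Emit:
apply_moves(xyz=[[-0.001, 0, 0], [-0.002, 0, 0], [-0.003, 0, 0], [-0.004, 0, 0], [-0.005, 0, 0], [-0.005, 0, 0], [-0.005, 0, 0]], roll=[0, 0, 0, 0, 0, 0, 0], claw=[0.014, 0.014, 0.014, 0.014, 0.014, 0.014, 0.014])

```text
clock: 9.85
position: [0.5748, -0.0381, 0.0583]
tool_rot: [-2.195, -2.247, -0.0]
ft_force: [0.3, -0.1, -1.7]
finger_gap: 0.21
finger_force: 58.6
```

Pin B moves 5 mm freely, so it is loose. I'll find one hard stop to learn the pin's offset in the grip.

Emit:
apply_moves(xyz=[[-0.0005, 0, 0], [-0.001, 0, 0], [-0.0015, 0, 0], [-0.0015, 0, 0], [-0.0015, 0, 0]], roll=[0, 0, 0, 0, 0], claw=[0.014, 0.014, 0.014, 0.014, 0.014])

```text
clock: 10.35
position: [0.5747, -0.0389, 0.0582]
tool_rot: [-2.194, -2.247, -0.001]
ft_force: [-0.8, 6.5, -0.9]
finger_gap: 0.214
finger_force: 58.6
```

Emit:
apply_moves(xyz=[[0.002, 0, 0], [0.004, 0, 0], [0.006, 0, 0], [0.0075, 0, 0], [0.0075, 0, 0], [0.0075, 0, 0]], roll=[0, 0, 0, 0, 0, 0], claw=[0.014, 0.014, 0.014, 0.014, 0.014, 0.014])

```text
clock: 10.95
position: [0.5747, -0.0325, 0.0584]
tool_rot: [2.195, 2.247, -0.001]
ft_force: [1.1, -1.6, -1.9]
finger_gap: 0.209
finger_force: 58.6
```

The stops sit at about −38.6 and −32.5 mm, which centres pin B in the grip. I'll lift it and carry it to the near hole of the scrap block.

Emit:
apply_moves(xyz=[[-0.003, -0.001, -0.002], [-0.003, -0.001, -0.01], [-0.003, -0.001, -0.03], [-0.003, -0.001, -0.06], [-0.003, -0.001, -0.095], [-0.003, -0.001, -0.095], [0.02, -0.005, -0.095], [0.06, -0.01, -0.095], [0.1, -0.02, -0.095], [0.14, -0.025, -0.095], [0.18, -0.03, -0.095], [0.21, -0.035, -0.095], [0.23, -0.035, -0.095], [0.23, -0.035, -0.095], [0.23, -0.035, -0.095], [0.23, -0.035, -0.095]], roll=[0, 0, 0, 0, 0, 0, 0, 0, 0, 0, 0, 0, 0, 0, 0, 0], claw=[0.014, 0.014, 0.014, 0.014, 0.014, 0.014, 0.014, 0.014, 0.014, 0.014, 0.014, 0.014, 0.014, 0.014, 0.014, 0.014])

```text
clock: 12.55
position: [0.5342, 0.1962, 0.153]
tool_rot: [-2.196, -2.246, 0.001]
ft_force: [-0.5, -0.6, -0.8]
finger_gap: 0.21
finger_force: 58.8
```

```bash
python3 - <<'E'
from h import *
s=monitor.sense(); print(s['clock'],s['position'],s['finger_gap'],s['ft_force'])
plan([.5343,.1966,.10],1.3,s)
c=camera('wrist'); d=camera('scene')
R=Ro.from_rotvec(s['tool_rot']).as_matrix(); T=np.array(c['T_tool_cam']); K=c['camera_matrix']
for P in [(.6418,.2053,.045),(.5877,.2007,.045),(.5338,.1955,.045)]:
  q=T[:3,:3].T@(R.T@(np.array(P)-s['position'])-T[:3,3]); th=np.arctan2(np.hypot(*q[:2]),q[2]); u=q[:2]/np.hypot(*q[:2])*th
  print(P,K[0,0]*u[0]+K[0,2],K[1,1]*u[1]+K[1,2])
a=cv2.resize(c['pixels'][130:330,200:400,::-1],None,fx=2,fy=2,interpolation=cv2.INTER_CUBIC)
b=cv2.resize(d['pixels'][150:350,150:350,::-1],None,fx=2,fy=2,interpolation=cv2.INTER_CUBIC)
cv2.imwrite('pics/m1.png',np.hstack([a,b]))
E
```

```text
12.55 [0.53420469 0.19623176 0.15297739] 0.21019385653457848 [-0.46331261 -0.58804671 -0.84979093]
shift [0.0004 0.0001 0.053 ] roll -0.0 down [-0.001 -0.    -1.   ]
(0.6418, 0.2053, 0.045) 405.22510160436605 196.68114701496944
(0.5877, 0.2007, 0.045) 343.49716041629847 200.25840773215083
(0.5338, 0.1955, 0.045) 277.49376226683086 204.81460248853259
```

View pics/m1.png

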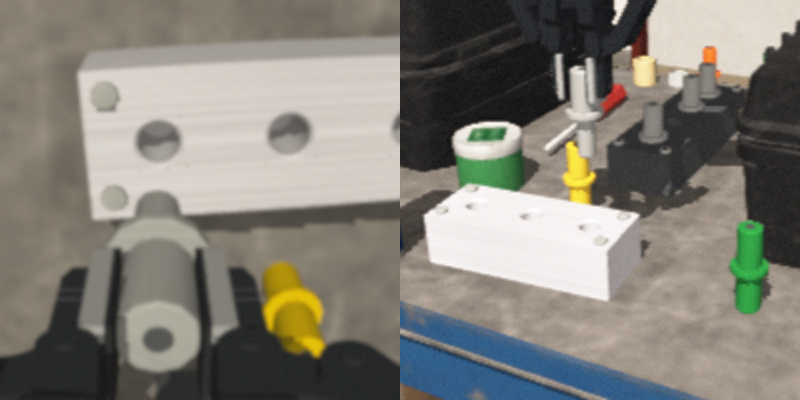

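The pin hangs straight in the grip. The target hole is at crop (158,143), full image (279,201.5), a little further in +y than predicted, so I'll shift about 1.3 mm and descend slowly.

Emit:
apply_moves(xyz=[[0.0013, 0.0005, 0.02], [0.0013, 0.0005, 0.04], [0.0013, 0.0005, 0.055], [0.0013, 0.0005, 0.06], [0.0013, 0.0005, 0.063], [0.0013, 0.0005, 0.066], [0.0013, 0.0005, 0.069], [0.0013, 0.0005, 0.07], [0.0013, 0.0005, 0.07]], roll=[0, 0, 0, 0, 0, 0, 0, 0, 0], claw=[0.014, 0.014, 0.014, 0.014, 0.014, 0.014, 0.014, 0.014, 0.014])

```text
clock: 13.55
position: [0.5349, 0.1984, 0.0836]
tool_rot: [2.195, 2.247, 0.001]
ft_force: [-0.0, 0.1, -2.3]
finger_gap: 0.212
finger_force: 58.8
```

It has entered the hole with no force. I'll push it down to the seat.

Emit:
apply_moves(xyz=[[0, 0, 0.006], [0, 0, 0.012], [0, 0, 0.018], [0, 0, 0.022], [0, 0, 0.025], [0, 0, 0.027], [0, 0, 0.028], [0, 0, 0.0285], [0, 0, 0.0285]], roll=[0, 0, 0, 0, 0, 0, 0, 0, 0], claw=[0.014, 0.014, 0.014, 0.014, 0.014, 0.014, 0.014, 0.014, 0.014])

```text
clock: 14.45
position: [0.5352, 0.1985, 0.0571]
tool_rot: [2.195, 2.248, -0.0]
ft_force: [-4.9, -1.4, 9.0]
finger_gap: 0.209
finger_force: 59.9
```

Emit:
apply_moves(xyz=[[0, 0, 0], [0, 0, 0], [0, 0, -0.005], [0, 0, -0.03], [0, 0, -0.07], [-0.02, 0, -0.09], [-0.06, 0.01, -0.09], [-0.1, 0.01, -0.09], [-0.15, 0.02, -0.09], [-0.2, 0.025, -0.09], [-0.25, 0.03, -0.09], [-0.283, 0.033, -0.09], [-0.283, 0.033, -0.09], [-0.283, 0.033, -0.06], [-0.283, 0.033, -0.03], [-0.283, 0.033, -0.015], [-0.283, 0.033, -0.005], [-0.283, 0.033, 0], [-0.283, 0.033, 0]], roll=[0, 0, 0, 0, 0, 0, 0, 0, 0, 0, 0, 0, 0, 0, 0, 0, 0, 0, 0], claw=[0.03, 0.036, 0.036, 0.036, 0.036, 0.036, 0.036, 0.036, 0.036, 0.036, 0.036, 0.036, 0.036, 0.036, 0.036, 0.036, 0.036, 0.036, 0.036])

```text
clock: 16.35
position: [0.5746, -0.0836, 0.055]
tool_rot: [2.195, 2.248, 0.0]
ft_force: [-0.8, -0.8, -0.3]
finger_gap: 0.422
finger_force: 0.0
```

Emit:
apply_moves(xyz=[[0, 0, 0], [0, 0, 0], [0, 0, 0], [0, 0, 0], [0, 0, -0.001], [0, 0, -0.002], [0, 0, -0.002]], roll=[0, 0, 0, 0, 0, 0, 0], claw=[0.026, 0.02, 0.014, 0.014, 0.014, 0.014, 0.014])

```text
clock: 17.05
position: [0.5743, -0.0838, 0.0566]
tool_rot: [2.195, 2.247, 0.0]
ft_force: [-0.3, 0.0, -2.3]
finger_gap: 0.21
finger_force: 58.5
```

Emit:
apply_moves(xyz=[[0.001, 0, 0], [0.002, 0, 0], [0.0025, 0, 0], [0.0025, 0, 0], [0.0025, 0, 0]], roll=[0, 0, 0, 0, 0], claw=[0.014, 0.014, 0.014, 0.014, 0.014])

```text
clock: 17.55
position: [0.5744, -0.0831, 0.0568]
tool_rot: [2.193, 2.246, -0.004]
ft_force: [-0.6, -7.0, -2.3]
finger_gap: 0.212
finger_force: 58.6
```

Emit:
apply_moves(xyz=[[-0.001, 0, 0], [-0.002, 0, 0], [-0.003, 0, 0], [-0.004, 0, 0], [-0.005, 0, 0], [-0.005, 0, 0], [-0.005, 0, 0]], roll=[0, 0, 0, 0, 0, 0, 0], claw=[0.014, 0.014, 0.014, 0.014, 0.014, 0.014, 0.014])

```text
clock: 18.25
position: [0.5743, -0.0848, 0.0567]
tool_rot: [-2.194, -2.246, -0.003]
ft_force: [0.2, 6.1, -0.5]
finger_gap: 0.205
finger_force: 58.6
```

Pin C is snug: ±7 N within 1.7 mm of travel in total. I'll reseat it, release it and go to pin D.

Emit:
apply_moves(xyz=[[0.0015, 0, 0], [0.0025, 0, 0.001], [0.0025, 0, 0.0025], [0.0025, 0, 0.0025], [0.0025, 0, 0.0025], [0.0025, 0, 0.001]], roll=[0, 0, 0, 0, 0, 0], claw=[0.014, 0.014, 0.014, 0.03, 0.036, 0.036])

```text
clock: 18.85
position: [0.5741, -0.084, 0.0555]
tool_rot: [-2.195, -2.247, 0.001]
ft_force: [-0.9, -0.3, -0.7]
finger_gap: 0.42
finger_force: 0.0
```

Emit:
apply_moves(xyz=[[0, 0, -0.02], [0, 0, -0.04], [-0.02, 0, -0.045], [-0.048, 0, -0.045], [-0.048, 0, -0.045], [-0.048, 0, -0.03], [-0.048, 0, -0.015], [-0.048, 0, -0.005], [-0.048, 0, 0], [-0.048, 0, 0]], roll=[0, 0, 0, 0, 0, 0, 0, 0, 0, 0], claw=[0.036, 0.036, 0.036, 0.036, 0.036, 0.036, 0.036, 0.036, 0.036, 0.036])

```text
clock: 19.85
position: [0.5744, -0.131, 0.0539]
tool_rot: [-2.192, -2.246, 0.002]
ft_force: [0.1, -0.3, -0.4]
finger_gap: 0.425
finger_force: 0.0
```

Emit:
apply_moves(xyz=[[0, 0, 0], [0, 0, 0], [0, 0, 0], [0, 0, 0], [0, 0, -0.001], [0, 0, -0.002], [0, 0, -0.002]], roll=[0, 0, 0, 0, 0, 0, 0], claw=[0.026, 0.02, 0.014, 0.014, 0.014, 0.014, 0.014])

```text
clock: 20.55
position: [0.5752, -0.1318, 0.0575]
tool_rot: [-2.195, -2.247, 0.0]
ft_force: [-0.2, -1.0, -2.4]
finger_gap: 0.206
finger_force: 58.6
```

Emit:
apply_moves(xyz=[[0.001, 0, 0], [0.002, 0, 0], [0.0025, 0, 0], [0.0025, 0, 0], [0.0025, 0, 0]], roll=[0, 0, 0, 0, 0], claw=[0.014, 0.014, 0.014, 0.014, 0.014])

```text
clock: 21.05
position: [0.5754, -0.1293, 0.0578]
tool_rot: [2.195, 2.247, -0.0]
ft_force: [0.5, 0.2, -1.8]
finger_gap: 0.207
finger_force: 58.6
```

Emit:
apply_moves(xyz=[[-0.001, 0, 0], [-0.002, 0, 0], [-0.003, 0, 0], [-0.004, 0, 0], [-0.005, 0, 0], [-0.005, 0, 0], [-0.005, 0, 0]], roll=[0, 0, 0, 0, 0, 0, 0], claw=[0.014, 0.014, 0.014, 0.014, 0.014, 0.014, 0.014])

```text
clock: 21.75
position: [0.5755, -0.1343, 0.0578]
tool_rot: [2.195, 2.247, 0.0]
ft_force: [-0.5, 0.0, -0.7]
finger_gap: 0.212
finger_force: 58.6
```

Pin D moves 5 mm freely, so it is loose. I'll find its stops.

Emit:
apply_moves(xyz=[[-0.0005, 0, 0], [-0.001, 0, 0], [-0.0015, 0, 0], [-0.0015, 0, 0], [-0.0015, 0, 0]], roll=[0, 0, 0, 0, 0], claw=[0.014, 0.014, 0.014, 0.014, 0.014])

```text
clock: 22.25
position: [0.5755, -0.1353, 0.0578]
tool_rot: [-2.195, -2.247, -0.001]
ft_force: [-0.9, 3.0, -0.8]
finger_gap: 0.213
finger_force: 58.6
```

Emit:
apply_moves(xyz=[[0.002, 0, 0], [0.004, 0, 0], [0.006, 0, 0], [0.0075, 0, 0], [0.0075, 0, 0], [0.0075, 0, 0]], roll=[0, 0, 0, 0, 0, 0], claw=[0.014, 0.014, 0.014, 0.014, 0.014, 0.014])

```text
clock: 22.85
position: [0.5754, -0.1285, 0.0578]
tool_rot: [2.195, 2.247, -0.001]
ft_force: [-0.3, -1.5, -1.4]
finger_gap: 0.215
finger_force: 58.6
```

Pin D is centred too. I'll carry it to the middle scrap hole and stop just inside it to check.

Emit:
apply_moves(xyz=[[-0.003, -0.001, -0.002], [-0.003, -0.001, -0.01], [-0.003, -0.001, -0.03], [-0.003, -0.001, -0.06], [-0.003, -0.001, -0.095], [-0.003, -0.001, -0.095], [0.02, 0, -0.095], [0.06, 0.005, -0.095], [0.1, 0.01, -0.095], [0.145, 0.01, -0.095], [0.19, 0.015, -0.095], [0.235, 0.02, -0.095], [0.28, 0.02, -0.095], [0.31, 0.021, -0.095], [0.331, 0.021, -0.095], [0.331, 0.021, -0.095], [0.331, 0.021, -0.095], [0.331, 0.021, -0.095]], roll=[0, 0, 0, 0, 0, 0, 0, 0, 0, 0, 0, 0, 0, 0, 0, 0, 0, 0], claw=[0.014, 0.014, 0.014, 0.014, 0.014, 0.014, 0.014, 0.014, 0.014, 0.014, 0.014, 0.014, 0.014, 0.014, 0.014, 0.014, 0.014, 0.014])

```text
clock: 24.65
position: [0.5885, 0.2021, 0.1524]
tool_rot: [-2.196, -2.246, 0.001]
ft_force: [-0.4, 0.5, -2.0]
finger_gap: 0.211
finger_force: 58.9
```

Emit:
apply_moves(xyz=[[0, 0, 0.02], [0, 0, 0.04], [0, 0, 0.055], [0, 0, 0.06], [0, 0, 0.063], [0, 0, 0.066], [0, 0, 0.069], [0, 0, 0.07], [0, 0, 0.07]], roll=[0, 0, 0, 0, 0, 0, 0, 0, 0], claw=[0.014, 0.014, 0.014, 0.014, 0.014, 0.014, 0.014, 0.014, 0.014])

```text
clock: 25.55
position: [0.5888, 0.2031, 0.0831]
tool_rot: [2.195, 2.247, 0.001]
ft_force: [0.2, -0.9, -1.6]
finger_gap: 0.212
finger_force: 58.9
```

Emit:
apply_moves(xyz=[[0, 0, 0.006], [0, 0, 0.012], [0, 0, 0.018], [0, 0, 0.022], [0, 0, 0.025], [0, 0, 0.027], [0, 0, 0.028], [0, 0, 0.0285], [0, 0, 0.0285]], roll=[0, 0, 0, 0, 0, 0, 0, 0, 0], claw=[0.014, 0.014, 0.014, 0.014, 0.014, 0.014, 0.014, 0.014, 0.014])

```text
clock: 26.45
position: [0.5886, 0.2032, 0.0566]
tool_rot: [-2.195, -2.247, 0.001]
ft_force: [-6.7, -0.9, 9.5]
finger_gap: 0.215
finger_force: 60.2
```

Emit:
apply_moves(xyz=[[0, 0, 0], [0, 0, 0], [0, 0, -0.005], [0, 0, -0.03], [0, 0, -0.07], [0, 0, -0.11], [0, 0, -0.15], [-0.05, 0, -0.17], [-0.1, 0, -0.17], [-0.1, 0, -0.17], [-0.1, 0, -0.17]], roll=[0, 0, 0, 0, 0, 0, 0, 0, 0, 0, 0], claw=[0.03, 0.036, 0.036, 0.036, 0.036, 0.036, 0.036, 0.036, 0.036, 0.036, 0.036])

```text
clock: 27.55
position: [0.5911, 0.1021, 0.2246]
tool_rot: [-2.198, -2.245, -0.001]
ft_force: [0.5, 0.4, -0.4]
finger_gap: 0.424
finger_force: 0.0
```

```bash
python3 - <<'E'
from h import *
c=camera('wrist'); d=camera('scene'); t=camera('top')
f=lambda i,y0,y1,x0,x1:cv2.resize(i['pixels'][y0:y1,x0:x1,::-1],(400,300),interpolation=cv2.INTER_CUBIC)
cv2.imwrite('pics/e.png',np.vstack([np.hstack([f(d,160,310,150,350),f(c,0,420,0,560)]),np.hstack([f(t,100,250,155,355),f(t,130,280,200,400)])]))
E
```

```text
(no output)
```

View pics/e.png

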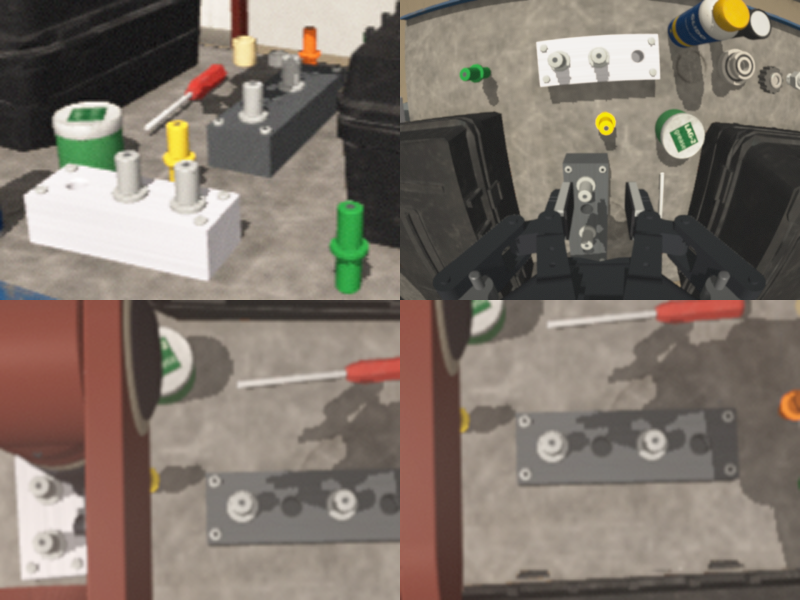

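The two worn pins stand upright in the near and middle scrap holes, flanges down (top-left panel, about (187,180) and (128,172)). Snug pins A and C remain in the block, and the tin and screwdriver are unmoved. I'll check numerically that A and C sit at their original height.

```bash
python3 - <<'E'
from h import *
import pickle
o=pickle.load(open('c0.pkl','rb'))['s']; n=camera('scene')
up=lambda i:cv2.resize(cv2.cvtColor(i['pixels'],cv2.COLOR_RGB2GRAY),None,fx=8,fy=8,interpolation=cv2.INTER_CUBIC)
a,b=up(o),up(n)
for nm,P in [('A',(.5725,.012,.076)),('C',(.5747,-.084,.078)),('screw',(.5979,.037,.045)),('dZ',(.5725,.012,.078))]:
  u,v=(proj(o,[P])[0]*8).astype(int); 
  if nm=='dZ': print(nm,u/8,v/8); continue
  print(nm,u/8,v/8)
  T=a[v-60:v+60,u-56:u+56]; S=b[v-90:v+90,u-86:u+86]
  m=cv2.matchTemplate(S,T,cv2.TM_CCOEFF_NORMED); _,s,_,l=cv2.minMaxLoc(m); print(s,(l[0]-30)/8,(l[1]-30)/8)
E
```

```text
A 275.875 203.625
0.9056221842765808 -0.375 0.0
C 295.0 188.75
0.401760071516037 2.5 0.5
screw 259.25 220.125
0.47059810161590576 0.125 0.375
dZ 275.875 202.75
```

```bash
python3 -c "
from rig import arm
print(arm.close_job())"
```

```text
the job is handed in; nothing more can be done
None
```

I handed the job in at about 28 s: the two loose pins (bores 2 and 4 from the scrap-block end) are seated in the near and middle scrap holes, and the two snug ones (bores 1 and 3) are back in their bores; the camera height check confirmed the bore 1 pin, but was inconclusive for bore 3.

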